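# Raise the demonstration camera to its locked height and swing it over the board

### The arm

A 6-joint arm with a two-finger parallel gripper is mounted at the origin on the work surface. World frame = base frame: x ahead of the robot, y to its left, z up, the work surface at z = 0. Lengths are in m, angles in rad, forces in N, time in s.
With the tool pointing down it reaches from about 0.35 to 0.725 m from the base axis. Payload 4.3 kg.
Tool frame: the origin (TCP) lies midway between the tips of the shut fingers; the grasp point (between the pads) lies env.grip_point_offset behind it (env.grip_point_offset is the distance from the TCP to the grasp point, in m); z points along the fingers, x is the direction in which the jaws open and shut, and the axes are right-handed (so a half turn about z gives the same grasp; the last joint's range is limited). The gripper opens to 85 mm and grips with 20 to 120 N. Pads are 22 mm wide; open, the fingers measure 114 mm over their backs; the gripper's body (76 mm by 85 mm) begins 54 mm behind the grasp point. The pads swing forward as they close: fully open they stand 13 mm farther back than shut.
Start: joints at [1.236, 0.377, 0.081, 1.274, 0, 1.46], TCP at [0.128, 0.561, 0.231] pointing down, gripper open.
Joint ranges: [-2.72, 2.72], [-0.84, 1.66], [-1.02, 1.22], [-1.77, 2.12], [-1.37, 1.28], [-3.14, 3.14]. Speed limits (rad/s): [2.57, 2.57, 3.14, 3.14, 3.14, 3.14].

### API

Orientations are given as a unit quaternion [w, x, y, z].
In Python, from rig import env, vision gives the robot as it stands.
- The arm moves only by the tool servo_tool, never from a script. Its argument "plan" is a list of rows, each an object of numbers: "tx", "ty", "tz": the shift along the world's x, y, z in mm; "wx", "wy", "wz": the turn, a rotation vector about the world's x, y, z in degrees; "gripper": the closure, from 0 (fully open) to 1 (shut). A call has 1 to 8 rows; each row is the pose to reach, as a shift and turn from the pose commanded when the call began; what a row does not reach only later rows make up. A row lasts 1/10 s, in which the tool goes at most 50 mm and 8.59 degrees, less where a joint would pass 70% of its speed; a pose out of reach is approached as far as the arm can. A call with a gripper value outside its range is refused whole. The fingers move at their own pace and stop on an object; "grip_force" is the grip in N (left out, the last holds). Time passes only in rows, so rows that repeat a pose let the fingers close. It gives the time, the measured TCP pose, the force and the opening at its end, in the units of the state.
- env.observe(): the state, without advancing time (a new reading comes with each control period).
- vision.snapshot(name): name is "scene" or "top" or "wrist"; returns (picture, depth): 384x512x3 uint8, blue, green, red; 384x512 float32, m along the optical axis (not along the pixel's ray), 0 where there is no reading.
- vision.camera_model(name): a dict with "camera_matrix" (3x3 intrinsics, pixels), "extrinsics" (4x4, takes a point from camera to world coordinates). Camera axes: x right, y down, z forward; pixel columns grow to the right and rows downward; lengths in m; the calibration is good to about 2 mm. A picture is of the moment at which its call begins: read the wrist's pose just before it. camera_model takes no time and is no camera call; for the wrist camera it gives the pose at the moment of the call.
- env.job_done(): hands the job in, once; it reports no verdict.
Trained networks look in the newest picture that a camera, given by its name, has taken for a name from the list of things; names that differ only in an ending like _2 or _b are one class to them, and where a whole thing is asked for, a point or a joint stands for the part that bears it (a point fixed in the world has none). Each returns a list of dicts, best first, with "p" (0 to 1); they miss things now and then, are a little off and sometimes report something else, mostly with a low value. They report only what shows in the picture. A call takes as long as a camera call.
- vision.spot_in(query, camera): "box" ([centre column, centre row, width, height] in pixels, round what is visible of it).
- vision.outline_of(query, camera): "mask" (384x512 bool, what is visible of it) and "box" ([centre column, centre row, width, height] in pixels, round what is visible of it).
- vision.mark_of(query, camera): "uv" ([column, row] in pixels: a listed point, or the origin of a listed thing).
The state is a dict: "t": time; "qpos": joint angles; "dq": joint speeds; "effort": joint torques, N m; "ee_pos": TCP position; "tool_rot": TCP orientation; "force": force on the tool from outside, world axes, zero at the start; "moment": the same for the moment, N m; "grip_width": finger opening in m.
Only numpy, scipy, OpenCV 4.12 (cv2) and the standard library are available. Lean on these libraries where they do the work, as an engineer would, in place of code of your own. Each camera call takes 0.05 s, during which the arm holds its last target.

### The job

Get the demonstration camera ready for the cookery class: pull its telescoping column up until the lock button clicks out, and swing its arm round so that the lens looks straight down on the middle of the chopping board. Leave the camera standing locked, and do not disturb the oil bottle, bowl, mug, jar and whisk about it.

Things in the scene. Friction and masses are not known exactly. Their poses are not given: they have to be found in the camera images.
- column (a joint): the camera stand's telescoping column: a 26 mm square steel tube that slides straight up out of a fixed 34 mm square aluminium tube, in m. 0 = pushed right down, about 0.089 = locked, 0.091 = hard stop. It is stiff: it stays where it is left, and takes about 11 to 14 N of upward pull to move. Once the lock button is out it cannot go down again.
- lock_button (a joint): the spring-loaded brass lock button (10 mm across) low on the inner tube, on the side away from the camera arm's working side (+x of the stand). About 0.0005 m = pressed in, hidden inside the outer tube; 0.007 m = clicked out through the black-rimmed hole in the outer tube, 3.5 mm proud. It springs out by itself when the column has been pulled up to its hole.
- camera_arm (a joint): turn of the camera arm about the vertical column, in rad, seen from above counter-clockwise positive; range -0.6 to 1.6. Stiff hinge (about 0.12 N m), stays where it is left. At 0 the arm points along the stand's own -x, roughly to the robot; it starts swung aside to about 1 to 1.3.
- pivot (a point): point on the column's axis at the mid-height of the arm's beam; it rises with the column. The arm turns about the vertical line through it. A 46 mm wide, 33 mm high round knuckle sits here, its top 19 mm above this point.
- beam_mid (a point): the handling point of the camera arm: centre of its straight level beam, 90 mm from the pivot towards the lens (also at mid-height). The beam is an aluminium bar 26 mm wide and 26 mm high, free on both sides, above and below for 140 mm of its length (from 25 to 165 mm from the pivot); it starts 187 to 217 mm above the worktop and is 276 mm above it when the column is locked. The line from pivot to this point is the beam's direction.
- lens (a point): the lens: centre of the underside of the camera head (a 62 mm square housing with a 48 mm round lens barrel below, 50 mm high together) at the end of the arm, 200 mm from the pivot and 31 mm below beam mid-height; looks straight down. Its place in plan must come over the middle of the board.
- board_mid (a point): middle of the top face of the wooden chopping board, 200 x 300 mm, top 20 mm above the worktop, x across its short side and y along its long side. It stands on rubber feet and stays put, in front of the stand, so that the lens can come within about 10 mm of straight above this point.
- lock_hole (a point): the 13 mm square hole in the rear (+x) face of the fixed outer tube, 130 mm above the worktop, where the lock button comes out; fixed to the stand. The stand's heavy base, 150 x 170 x 22 mm, does not move; its axes are this point's axes.
- oil_mid (a point): centre of the amber oil bottle, 56 mm across and 175 mm high, standing on one end of the board between the parked camera and the middle; the camera head passes over it only when the column is up (bottle top 195 mm above the worktop). Leave it alone.
- bowl_mid (a point): centre of the small white bowl, 84 mm across and 42 mm high, on the other end of the board. Leave it alone.
- mug_mid (a point): centre of the blue mug, 80 mm across and 90 mm high, beside the stand. Leave it alone.
- jar_mid (a point): centre of the clear jar with a white lid, 60 mm across and 95 mm high, beside the stand. Leave it alone.
- whisk_mid (a point): middle of the steel whisk, 280 mm long, lying to the right. Leave it alone.

How it is judged:
By the outcome, as a careful person would: the job done as asked, in the order asked, and still so for the second after the job is handed in, with the robot touching nothing.
It also fails if it takes over 40 s, if anything falls off the work surface, if the arm or the gripper's body presses on something with over 40 N, if the wrist force passes 120 N, or if a joint passes its speed limit or range.

## Working session

There is one attempt and no reset: what is moved stays moved. The work goes in short steps, Python scripts to look and compute and a tool call to move; the robot and the scene stay as the last step left them, time stands still between calls to the robot, and variables do not carry over. Pictures are saved under pics/ and viewed, and the job is handed in when it is done.

Besides the shell and the picture viewer there is one more tool, called after "Request:" by a JSON object that holds its "fn" and its "kwargs". servo_tool: Moves the arm, as the interface text tells. Its arguments: {"type":"object","properties":{"plan":{"type":"array","items":{"type":"object","properties":{"tx":{"type":"number"},"ty":{"type":"number"},"tz":{"type":"number"},"wx":{"type":"number"},"wy":{"type":"number"},"wz":{"type":"number"},"gripper":{"type":"number"}}}},"grip_force":{"type":"number"}},"required":["plan"]}

```bash
ls; mkdir -p pics; cat > h.py <<'E'
from rig import env, vision
import numpy as np, cv2
def snap(n,f):
    im,d=vision.snapshot(n); cv2.imwrite('pics/'+f+'.png',im); np.save('pics/'+f+'.npy',d); return im,d
def pt(n,uv,d,M=None):
    M=M or vision.camera_model(n);K=np.array(M['camera_matrix']);T=np.array(M['extrinsics'])
    u,v=uv; p=np.array([(u-K[0,2])/K[0,0]*d,(v-K[1,2])/K[1,1]*d,d,1]); return (T@p)[:3]
def atz(n,uv,z):
    a=pt(n,uv,0.0);b=pt(n,uv,1.0); s=(z-a[2])/(b[2]-a[2]); return a+s*(b-a)
E
python3 - <<'E'
from h import *
print(env.observe(), env.grip_point_offset)
for c in ['scene','top']:
    im,d=snap(c,c+'0')
    for q in ['pivot','beam_mid','lens','board_mid','lock_hole','oil_mid','bowl_mid','mug_mid','jar_mid','whisk_mid']:
        for r in vision.mark_of(q,c)[:1]:
            u,v=r['uv'];dd=d[int(np.clip(v,0,383)),int(np.clip(u,0,511))]
            print(c,q,round(r['p'],2),np.round(r['uv'],1),np.round(pt(c,r['uv'],dd),3))
print(env.observe()['t'])
E
```

```text
pics
{'t': 0.0, 'qpos': array([ 1.23570951e+00,  3.78052928e-01,  7.96201240e-02,  1.27439290e+00,
       -1.40642128e-05,  1.46048637e+00]), 'dq': array([ 0.00025575,  0.00092809,  0.0012429 ,  0.00021881,  0.00093542,
       -0.00051406]), 'effort': array([ 3.26337149e-04, -4.63605809e+01,  2.69874251e+01,  2.08172947e-02,
        4.37679682e-05,  2.47324913e-06]), 'ee_pos': array([0.12794784, 0.55991056, 0.23036442]), 'tool_rot': array([ 5.47255535e-04,  7.81948708e-01,  6.23341951e-01, -8.54490473e-04]), 'force': array([0.2862264 , 0.16894125, 0.16864135]), 'moment': array([ 0.01423535,  0.00121793, -0.00226727]), 'grip_width': 0.08503479152751854} 0.0187
scene pivot 0.94 [273.9 172.9] [ 0.61  -0.034  0.21 ]
scene beam_mid 0.69 [242.3 174.7] [ 0.551 -0.095  0.202]
scene lens 0.88 [204.6 193.2] [ 0.53  -0.204  0.18 ]
scene board_mid 0.88 [228.4 200.4] [ 0.404 -0.044  0.016]
scene lock_hole 0.85 [278.4 194.9] [ 0.615 -0.022  0.136]
scene oil_mid 0.92 [195.  187.9] [ 0.523 -0.226  0.202]
scene bowl_mid 0.69 [248.6 182.1] [ 0.57  -0.089  0.185]
scene mug_mid 0.55 [327.  201.1] [0.664 0.126 0.073]
scene jar_mid 0.94 [255.2 257.3] [ 0.71  -0.184  0.068]
scene whisk_mid 0.55 [165.3 280.4] [ 0.58  -0.374  0.014]
top pivot 0.93 [252.  181.4] [ 0.59  -0.014  0.216]
top beam_mid 0.94 [285.2 197.4] [ 0.553 -0.097  0.201]
top lens 0.61 [322.3 218. ] [ 0.503 -0.188  0.213]
top board_mid 0.79 [262.3 256.1] [ 0.39  -0.042  0.023]
top lock_hole 0.94 [249.7 170.9] [ 0.639 -0.001  0.023]
top oil_mid 0.65 [304.9 262.4] [ 0.389 -0.151  0.165]
top bowl_mid 0.77 [231.2 255.3] [0.391 0.049 0.02 ]
top mug_mid 0.63 [196.1 168.7] [0.646 0.161 0.005]
top jar_mid 0.63 [377.8 193.2] [ 0.578 -0.377  0.022]
top whisk_mid 0.94 [377.4 194.8] [ 0.573 -0.376  0.021]
1.1
```

```bash
python3 - <<'E'
import cv2
for c in ['scene','top']:
    im=cv2.imread(f'pics/{c}0.png'); 
    im=im[100:330,100:430] if c=='scene' else im[120:320,170:440]
    cv2.imwrite(f'pics/{c}0c.png',cv2.resize(im,None,fx=2.4,fy=2.4,interpolation=cv2.INTER_CUBIC))
E
```

```text
(no output)
```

View pics/scene0c.png

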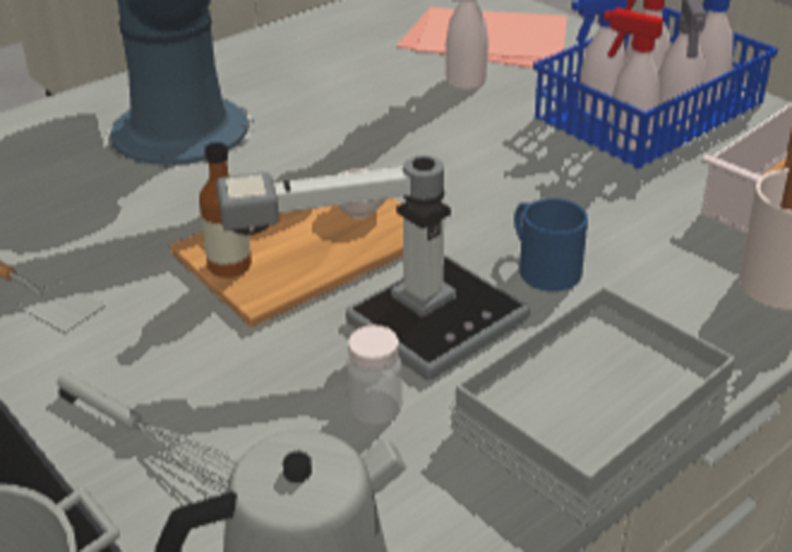

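View pics/top0c.png

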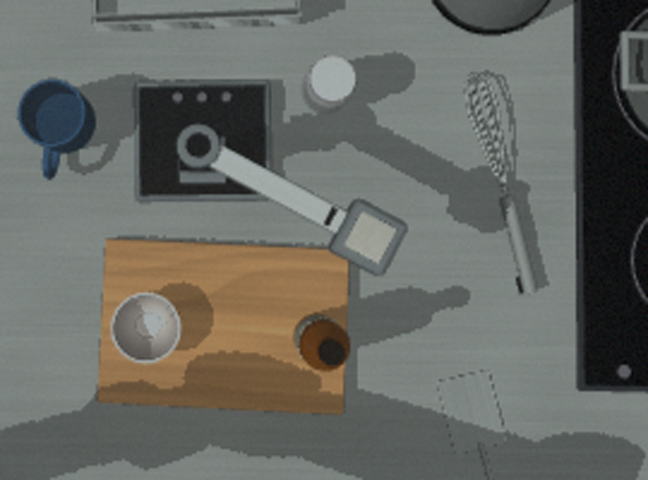

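```bash
python3 - <<'E'
from h import *
d=np.load('pics/top0.npy')
def c(x,y): return np.array([x/2.4+170,y/2.4+120])
C=[atz('top',c(*p),0.02)[:2] for p in [(105,238),(349,247),(344,413),(97,402)]]
print(np.round(C,3),'mid',np.mean(C,axis=0), [np.linalg.norm(C[i]-C[i-1]) for i in range(4)])
for p in [(198,146),(230,160),(260,178),(290,194),(310,205),(370,235),(212,135)]:
    u=c(*p);print(p,np.round(pt('top',u,d[int(round(u[1])),int(round(u[0]))]),4))
# outline of beam
r=vision.outline_of('camera_arm','top')
m=r[0]['mask'];print(r[0]['p'],r[0]['box'],m.sum())
v,u=np.nonzero(m)
P=np.array([pt('top',(a,b),d[b,a]) for a,b in zip(u,v)])
z=P[:,2];print(np.percentile(z,[5,25,50,75,95]))
np.save('pics/P.npy',P)
cv2.imwrite('pics/m.png',m.astype(np.uint8)*255)
K=vision.camera_model('top');print(np.round(K['extrinsics'],3).tolist(),K['camera_matrix'])
E
```

```text
[[ 0.496  0.103]
 [ 0.489 -0.196]
 [ 0.289 -0.191]
 [ 0.297  0.108]] mid [ 0.39240726 -0.04387796] [np.float64(0.19904788704657023), np.float64(0.29869299238508207), np.float64(0.20013428073469403), np.float64(0.2993775949164168)]
(198, 146) [ 0.5916 -0.0156  0.2156]
(230, 160) [ 0.5782 -0.0486  0.2084]
(260, 178) [ 0.5603 -0.08    0.2031]
(290, 194) [ 0.544  -0.111   0.2052]
(310, 205) [ 0.5329 -0.1316  0.2062]
(370, 235) [ 0.5028 -0.1923  0.2132]
(212, 135) [ 0.6038 -0.0297  0.21  ]
0.77 [292.9, 202.9, 92.7, 59.4] 1473
[0.20095777 0.2039768  0.20777064 0.21063569 0.21323345]
[[0.014, -0.998, 0.06, 0.498], [-1.0, -0.013, 0.022, -0.044], [-0.021, -0.061, -0.998, 1.196], [0.0, 0.0, 0.0, 1.0]] [[399.61156742   0.         255.40325994]
 [  0.         399.61156742 194.65818787]
 [  0.           0.           1.        ]]
```

View pics/m.png

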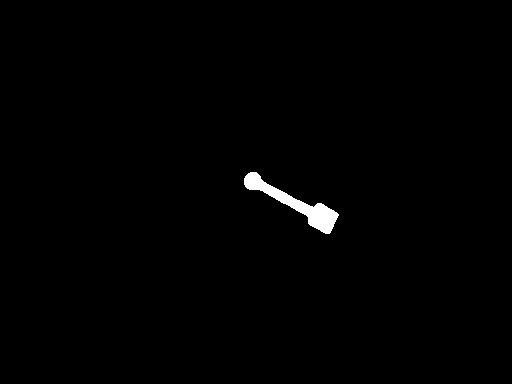

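```bash
python3 - <<'E'
from h import *
P=np.load('pics/P.npy')
p0=np.array([.592,-.0155])
d=np.array([-.45,-.89]);d/=np.linalg.norm(d)
for it in range(3):
    s=(P[:,:2]-p0)@d
    b=P[(s>.04)&(s<.15)]
    c=b[:,:2].mean(0);_,_,V=np.linalg.svd(b[:,:2]-c);d=V[0]*np.sign(V[0]@d)
    k=P[np.linalg.norm(P[:,:2]-p0,axis=1)<.03]; k=k[(k[:,:2]-p0)@d<.005]
print('beam centroid',c,'dir',d,np.degrees(np.arctan2(*d[::-1])),'ztop',np.median(b[:,2]))
h=P[s>.172];print('head',h[:,:2].min(0),h[:,:2].max(0),h[:,:2].mean(0),np.median(h[:,2]))
n=np.array([-d[1],d[0]])
print('pivot off axis',(p0-c)@n, 's range',((P[:,:2]-p0)@d).min(),((P[:,:2]-p0)@d).max())
kk=P[((P[:,:2]-p0)@d)<.02];print('knuckle',((kk[:,:2]-p0)@n).min(),((kk[:,:2]-p0)@n).max(),kk[:,2].max(),np.median(kk[:,2]))
E=env.observe()
from scipy.spatial.transform import Rotation as R
q=E['tool_rot'];M=R.from_quat([q[1],q[2],q[3],q[0]]).as_matrix();print(M.round(3))
E
```

```text
beam centroid [ 0.54683979 -0.09978865] dir [-0.41581948 -0.90944717] -114.57093386474122 ztop 0.20379906439631734
head [ 0.46582415 -0.22664609] [ 0.54197392 -0.15830269] [ 0.50125683 -0.19226383] 0.21041835964440014
pivot off axis 0.006021959766744259 s range -0.022525082994045917 0.22661285718410468
knuckle -0.020767741600924962 0.023922690584720747 0.2160837917255286 0.21006837119488098
[[ 0.223  0.975  0.   ]
 [ 0.975 -0.223  0.   ]
 [ 0.     0.    -1.   ]]
```

Request:
{"fn": "servo_tool", "kwargs": {"plan": [{"tx": 20,"ty": -30,"tz": 35,"wz": 5,"gripper": 0},{"tx": 45,"ty": -70,"tz": 70,"wz": 12,"gripper": 0},{"tx": 70,"ty": -110,"tz": 80,"wz": 20,"gripper": 0},{"tx": 95,"ty": -150,"tz": 80,"wz": 28,"gripper": 0},{"tx": 120,"ty": -190,"tz": 80,"wz": 36,"gripper": 0},{"tx": 145,"ty": -230,"tz": 80,"wz": 44,"gripper": 0},{"tx": 170,"ty": -270,"tz": 80,"wz": 52,"gripper": 0},{"tx": 195,"ty": -310,"tz": 80,"wz": 60,"gripper": 0}]}}

```text
validation failed for argument at $.pl...
```

Request:
{"fn": "servo_tool", "kwargs": {"plan": [{"tx": 20,"ty": -30,"tz": 35,"wx": 0,"wy": 0,"wz": 5,"gripper": 0},{"tx": 45,"ty": -70,"tz": 70,"wx": 0,"wy": 0,"wz": 12,"gripper": 0}]}}

```text
t: 1.35
ee_pos: [0.1692, 0.4961, 0.2959]
tool_rot: [0.0, 0.71, 0.704, -0.001]
force: [1.7, -0.4, 1.0]
grip_width: 0.0856
```

Request:
{"fn": "servo_tool", "kwargs": {"plan": [{"tx": 25,"ty": -40,"tz": 10,"wx": 0,"wy": 0,"wz": 8,"gripper": 0},{"tx": 50,"ty": -80,"tz": 10,"wx": 0,"wy": 0,"wz": 16,"gripper": 0},{"tx": 75,"ty": -120,"tz": 10,"wx": 0,"wy": 0,"wz": 24,"gripper": 0},{"tx": 100,"ty": -160,"tz": 10,"wx": 0,"wy": 0,"wz": 32,"gripper": 0},{"tx": 125,"ty": -200,"tz": 10,"wx": 0,"wy": 0,"wz": 40,"gripper": 0},{"tx": 150,"ty": -240,"tz": 10,"wx": 0,"wy": 0,"wz": 48,"gripper": 0},{"tx": 175,"ty": -280,"tz": 10,"wx": 0,"wy": 0,"wz": 56,"gripper": 0},{"tx": 200,"ty": -320,"tz": 10,"wx": 0,"wy": 0,"wz": 64,"gripper": 0}]}}

```text
t: 2.15
ee_pos: [0.3515, 0.2062, 0.3062]
tool_rot: [0.0, 0.279, 0.96, 0.0]
force: [0.9, 0.6, 0.4]
grip_width: 0.0857
```

Request:
{"fn": "servo_tool", "kwargs": {"plan": [{"tx": 25,"ty": -40,"tz": 0,"wx": 0,"wy": 0,"wz": 0,"gripper": 0},{"tx": 50,"ty": -80,"tz": 0,"wx": 0,"wy": 0,"wz": 0,"gripper": 0},{"tx": 75,"ty": -120,"tz": 0,"wx": 0,"wy": 0,"wz": 0,"gripper": 0},{"tx": 100,"ty": -160,"tz": 0,"wx": 0,"wy": 0,"wz": 0,"gripper": 0},{"tx": 130,"ty": -200,"tz": 0,"wx": 0,"wy": 0,"wz": 0,"gripper": 0},{"tx": 155,"ty": -235,"tz": 0,"wx": 0,"wy": 0,"wz": 0,"gripper": 0},{"tx": 179,"ty": -266,"tz": 0,"wx": 0,"wy": 0,"wz": 0,"gripper": 0},{"tx": 179,"ty": -266,"tz": 0,"wx": 0,"wy": 0,"wz": 0,"gripper": 0}]}}

```text
t: 2.95
ee_pos: [0.5322, -0.0621, 0.3048]
tool_rot: [0.0, 0.283, 0.959, -0.001]
force: [-0.2, 0.2, -0.3]
grip_width: 0.0854
```

```bash
python3 - <<'E'
from h import *
e=env.observe();print(e['ee_pos'],e['tool_rot'],e['force'])
M=vision.camera_model('wrist');im,d=snap('wrist','w1')
print(np.round(M['extrinsics'],3).tolist())
for q in ['pivot','beam_mid','lens']:
    for r in vision.mark_of(q,'wrist')[:1]:
        u,v=r['uv'];print(q,r['p'],r['uv'],pt('wrist',(u,v),d[int(np.clip(v,0,383)),int(np.clip(u,0,511))],M))
r=vision.outline_of('camera_arm','wrist')
if r: np.save('pics/wm.npy',r[0]['mask']);print(r[0]['p'],r[0]['box'])
import pickle;pickle.dump(M,open('pics/M1.pkl','wb'))
E
```

```text
[ 0.53221846 -0.06211143  0.30475491] [ 1.66163527e-04  2.83278588e-01  9.59037503e-01 -5.31873785e-04] [-0.18003261  0.17300568 -0.3293583 ]
[[-0.84, 0.517, 0.166, 0.49], [0.543, 0.8, 0.256, -0.127], [-0.0, 0.304, -0.953, 0.447], [0.0, 0.0, 0.0, 1.0]]
pivot 0.84 [235.0, 261.8] [ 0.58627108 -0.02045143  0.21076916]
beam_mid 0.69 [220.5, 179.1] [ 0.55287185 -0.09248932  0.20490015]
0.67 [207.2, 146.6, 103.8, 293.1]
```

View pics/w1.png

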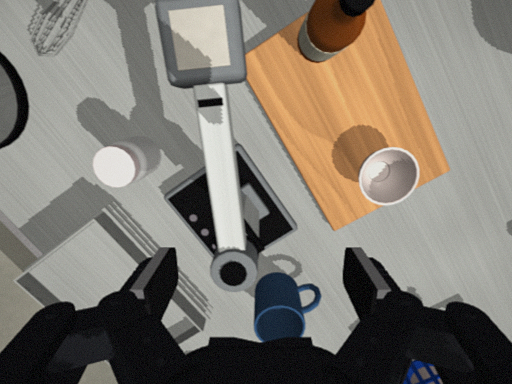

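```bash
cat > fit.py <<'E'
from h import *
def fit(M,m,n,zt,kz,p0,d0,smin=.045,smax=.145):
    K=np.array(M['camera_matrix']);T=np.array(M['extrinsics'])
    v,u=np.nonzero(m)
    def proj(z):
        r=np.stack([(u-K[0,2])/K[0,0],(v-K[1,2])/K[1,1],np.ones(len(u))],1)@T[:3,:3].T
        s=(z-T[2,3])/r[:,2]; return (T[:3,3]+s[:,None]*r)[:,:2]
    B=proj(zt);d=np.array(d0)/np.linalg.norm(d0);p=np.array(p0)
    for _ in range(8):
        nn=np.array([-d[1],d[0]]);s=(B-p)@d;t=(B-p)@nn
        xs,ys,ws=[],[],[]
        for a in np.arange(smin,smax,.005):
            k=(s>=a)&(s<a+.005)&(abs(t)<.04)
            if k.sum()>2: xs.append(a+.0025);ys.append((t[k].min()+t[k].max())/2);ws.append(t[k].max()-t[k].min())
        c=np.polyfit(xs,ys,1); th=np.arctan(c[0]);p=p+nn*c[1]
        d=np.cos(th)*d+np.sin(th)*nn
    return p,d,np.degrees(np.arctan2(d[1],d[0])),np.median(ws)
E
python3 - <<'E'
from fit import *
import pickle
M=pickle.load(open('pics/M1.pkl','rb'));m=np.load('pics/wm.npy')
print(fit(M,m,'wrist',.205,.21,(.592,-.0155),(-.446,-.895)))
Mt=vision.camera_model('top');mt=cv2.imread('pics/m.png',0)>0
print(fit(Mt,mt,'top',.205,.21,(.592,-.0155),(-.446,-.895)))
# knuckle circle centre in wrist ~ (233,270) rim top at z .213
print(atz('wrist',(233,270),.213), 'knuckle wrist');print(atz('top',(252.3,180.8),.213),'top')
K=np.array(M['camera_matrix']);print(K)
d=np.load('pics/w1.npy')
for uv in [(233,252),(221,180),(225,210),(215,130),(195,40),(270,285)]: print(uv,pt('wrist',uv,d[uv[1],uv[0]],M).round(4))
E
```

```text
(array([ 0.59203822, -0.01551996]), array([-0.46274821, -0.88648976]), np.float64(-117.5645874056906), np.float64(0.027545071818582033))
(array([ 0.59251573, -0.01575753]), array([-0.46283088, -0.8864466 ]), np.float64(-117.56993050853413), np.float64(0.023443241274780452))
[ 0.58932004 -0.00906733  0.213     ] knuckle wrist
[ 0.59196918 -0.01499257  0.213     ] top
[[285.95889933   0.         259.98751537]
 [  0.         285.95889933 194.78660212]
 [  0.           0.           1.        ]]
(233, 252) [ 0.582  -0.0299  0.2106]
(221, 180) [ 0.5528 -0.0917  0.2056]
(225, 210) [ 0.5659 -0.0669  0.2057]
(215, 130) [ 0.5323 -0.1293  0.2054]
(195, 40) [ 0.5056 -0.1899  0.2127]
(270, 285) [0.6325 0.125  0.0383]
```

Request:
{"fn": "servo_tool", "kwargs": {"plan": [{"tx": 9,"ty": -16,"tz": -10,"wx": 0,"wy": 0,"wz": 3,"gripper": 0},{"tx": 18,"ty": -33,"tz": -30,"wx": 0,"wy": 0,"wz": 5.3,"gripper": 0},{"tx": 18,"ty": -33,"tz": -50,"wx": 0,"wy": 0,"wz": 5.3,"gripper": 0},{"tx": 18,"ty": -33,"tz": -50,"wx": 0,"wy": 0,"wz": 5.3,"gripper": 0},{"tx": 18,"ty": -33,"tz": -50,"wx": 0,"wy": 0,"wz": 5.3,"gripper": 0}]}}

```text
t: 3.7
ee_pos: [0.5472, -0.0902, 0.2565]
tool_rot: [-0.0, 0.236, 0.972, 0.0]
force: [-0.1, -0.2, 0.4]
grip_width: 0.0855
```

Request:
{"fn": "servo_tool", "kwargs": {"plan": [{"tx": 3,"ty": -5,"tz": -20,"wx": 0,"wy": 0,"wz": 0,"gripper": 0},{"tx": 3,"ty": -5,"tz": -45,"wx": 0,"wy": 0,"wz": 0,"gripper": 0},{"tx": 3,"ty": -5,"tz": -65,"wx": 0,"wy": 0,"wz": 0,"gripper": 0},{"tx": 3,"ty": -5,"tz": -84,"wx": 0,"wy": 0,"wz": 0,"gripper": 0},{"tx": 3,"ty": -5,"tz": -84,"wx": 0,"wy": 0,"wz": 0,"gripper": 0},{"tx": 3,"ty": -5,"tz": -84,"wx": 0,"wy": 0,"wz": 0,"gripper": 0}]}}

```text
t: 4.3
ee_pos: [0.5513, -0.0959, 0.1735]
tool_rot: [0.001, 0.236, 0.972, 0.0]
force: [0.1, -0.2, 0.1]
grip_width: 0.0852
```

Request:
{"fn": "servo_tool", "kwargs": {"plan": [{"tx": 0,"ty": 0,"tz": 0,"wx": 0,"wy": 0,"wz": 0,"gripper": 1},{"tx": 0,"ty": 0,"tz": 0,"wx": 0,"wy": 0,"wz": 0,"gripper": 1},{"tx": 0,"ty": 0,"tz": 0,"wx": 0,"wy": 0,"wz": 0,"gripper": 1},{"tx": 0,"ty": 0,"tz": 0,"wx": 0,"wy": 0,"wz": 0,"gripper": 1},{"tx": 0,"ty": 0,"tz": 0,"wx": 0,"wy": 0,"wz": 0,"gripper": 1},{"tx": 0,"ty": 0,"tz": 0,"wx": 0,"wy": 0,"wz": 0,"gripper": 1}], "grip_force": 70}}

```text
t: 4.9
ee_pos: [0.5515, -0.0966, 0.1725]
tool_rot: [0.001, 0.236, 0.972, -0.0]
force: [0.6, -1.2, 2.5]
grip_width: 0.0252
```

Request:
{"fn": "servo_tool", "kwargs": {"plan": [{"tx": 0,"ty": 0,"tz": 8,"wx": 0,"wy": 0,"wz": 0,"gripper": 1},{"tx": 0,"ty": 0,"tz": 18,"wx": 0,"wy": 0,"wz": 0,"gripper": 1},{"tx": 0,"ty": 0,"tz": 28,"wx": 0,"wy": 0,"wz": 0,"gripper": 1},{"tx": 0,"ty": 0,"tz": 38,"wx": 0,"wy": 0,"wz": 0,"gripper": 1},{"tx": 0,"ty": 0,"tz": 48,"wx": 0,"wy": 0,"wz": 0,"gripper": 1},{"tx": 0,"ty": 0,"tz": 58,"wx": 0,"wy": 0,"wz": 0,"gripper": 1},{"tx": 0,"ty": 0,"tz": 68,"wx": 0,"wy": 0,"wz": 0,"gripper": 1},{"tx": 0,"ty": 0,"tz": 75,"wx": 0,"wy": 0,"wz": 0,"gripper": 1}]}}

```text
t: 5.7
ee_pos: [0.5511, -0.0962, 0.2449]
tool_rot: [-0.001, 0.237, 0.972, 0.0]
force: [6.1, -0.7, -15.7]
grip_width: 0.0251
```

```bash
python3 - <<'E'
from h import *
e=env.observe();print(e['ee_pos'],e['force'],e['moment'],e['grip_width'])
im,d=snap('scene','s2');cv2.imwrite('pics/s2c.png',cv2.resize(im[60:260,150:370],None,fx=3,fy=3,interpolation=cv2.INTER_CUBIC))
E
```

```text
[ 0.55109742 -0.09620879  0.24489047] [  6.05260618  -0.69537311 -15.73325823] [-0.43344997 -1.54248148 -0.56587589] 0.025086002275293957
```

View pics/s2c.png

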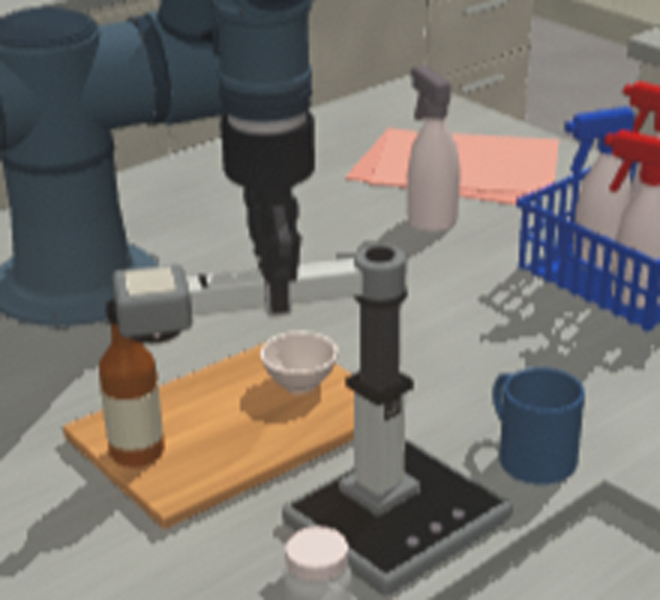

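Request:
{"fn": "servo_tool", "kwargs": {"plan": [{"tx": 0,"ty": 0,"tz": 4,"wx": 0,"wy": 0,"wz": 0,"gripper": 1},{"tx": 0,"ty": 0,"tz": 7,"wx": 0,"wy": 0,"wz": 0,"gripper": 1},{"tx": 0,"ty": 0,"tz": 10,"wx": 0,"wy": 0,"wz": 0,"gripper": 1}]}}

```text
t: 6.05
ee_pos: [0.5512, -0.0963, 0.2547]
tool_rot: [-0.001, 0.237, 0.972, 0.0]
force: [6.0, -0.8, -13.8]
grip_width: 0.025
```

Request:
{"fn": "servo_tool", "kwargs": {"plan": [{"tx": 0,"ty": 0,"tz": 1,"wx": 0,"wy": 0,"wz": 0,"gripper": 1},{"tx": 0,"ty": 0,"tz": 2,"wx": 0,"wy": 0,"wz": 0,"gripper": 1}]}}

```text
t: 6.25
ee_pos: [0.5512, -0.0963, 0.2569]
tool_rot: [-0.001, 0.237, 0.972, 0.0]
force: [4.6, -0.6, -11.4]
grip_width: 0.0252
```

Request:
{"fn": "servo_tool", "kwargs": {"plan": [{"tx": 0,"ty": 0,"tz": 1,"wx": 0,"wy": 0,"wz": 0,"gripper": 1},{"tx": 0,"ty": 0,"tz": 1,"wx": 0,"wy": 0,"wz": 0,"gripper": 1}]}}

```text
t: 6.45
ee_pos: [0.5512, -0.0963, 0.2582]
tool_rot: [-0.001, 0.237, 0.972, 0.0]
force: [5.3, -0.6, -10.9]
grip_width: 0.0251
```

```bash
python3 - <<'E'
from h import *
e=env.observe();print(e['ee_pos'],e['force'],e['moment'],e['grip_width'])
im,d=snap('scene','s3');cv2.imwrite('pics/s3c.png',cv2.resize(im[150:230,245:325],None,fx=7,fy=7,interpolation=cv2.INTER_CUBIC))
print([ (r['p'],r['box']) for r in vision.spot_in('lock_button','scene')])
E
```

```text
[ 0.55117216 -0.09628373  0.25823052] [  5.33249668  -0.5840553  -10.88541758] [-0.3098048  -1.27274026 -0.51454286] 0.025137003835242464
[]
```

View pics/s3c.png

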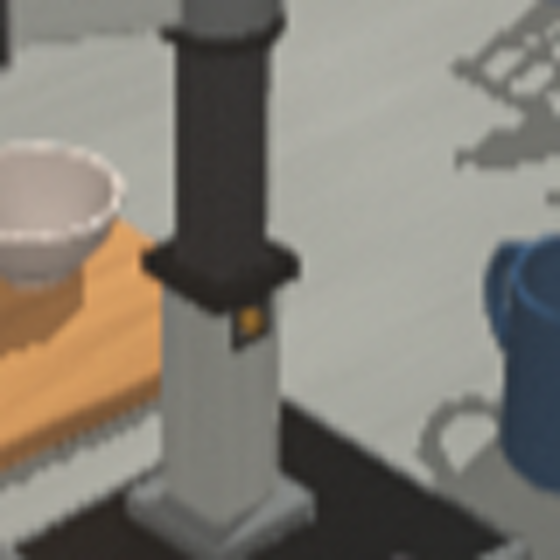

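Request:
{"fn": "servo_tool", "kwargs": {"plan": [{"tx": 0,"ty": 0,"tz": 1,"wx": 0,"wy": 0,"wz": 0,"gripper": 1},{"tx": 0,"ty": 0,"tz": 1,"wx": 0,"wy": 0,"wz": 0,"gripper": 1}]}}

```text
t: 6.75
ee_pos: [0.5512, -0.0963, 0.2592]
tool_rot: [-0.001, 0.237, 0.972, 0.0]
force: [5.7, -0.7, -11.4]
grip_width: 0.025
```

Request:
{"fn": "servo_tool", "kwargs": {"plan": [{"tx": 0,"ty": 0,"tz": 1,"wx": 0,"wy": 0,"wz": 0,"gripper": 1},{"tx": 0,"ty": 0,"tz": 1,"wx": 0,"wy": 0,"wz": 0,"gripper": 1}]}}

```text
t: 6.95
ee_pos: [0.5511, -0.0962, 0.2593]
tool_rot: [-0.001, 0.237, 0.972, 0.0]
force: [6.4, -0.7, -15.6]
grip_width: 0.0251
```

```bash
python3 - <<'E'
from h import *
e=env.observe();print(e['ee_pos'],e['force'],e['moment'],e['grip_width'])
im,d=snap('scene','s4');cv2.imwrite('pics/s4c.png',cv2.resize(im[150:230,245:325],None,fx=7,fy=7,interpolation=cv2.INTER_CUBIC))
print([ (r['p'],r['box']) for r in vision.spot_in('lock_button','scene')])
E
```

```text
[ 0.5511289  -0.09622148  0.2592709 ] [  6.40049236  -0.69788916 -15.56131022] [-0.39432268 -1.63293019 -0.56472243] 0.025060492929078384
[]
```

View pics/s4c.png

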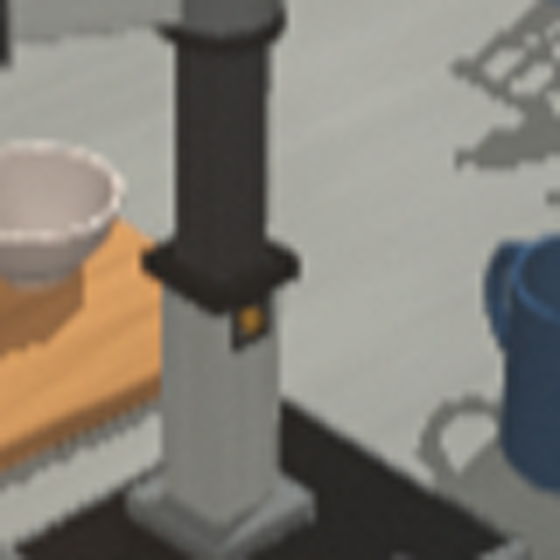

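Request:
{"fn": "servo_tool", "kwargs": {"plan": [{"tx": 0,"ty": 0,"tz": -2,"wx": 0,"wy": 0,"wz": 0,"gripper": 1},{"tx": -4.2,"ty": 2.2,"tz": -2,"wx": 0,"wy": 0,"wz": -3,"gripper": 1},{"tx": -8.2,"ty": 4.7,"tz": -2,"wx": 0,"wy": 0,"wz": -6,"gripper": 1},{"tx": -15.9,"ty": 10.3,"tz": -2,"wx": 0,"wy": 0,"wz": -12,"gripper": 1},{"tx": -22.9,"ty": 16.6,"tz": -2,"wx": 0,"wy": 0,"wz": -18,"gripper": 1},{"tx": -29.2,"ty": 23.7,"tz": -2,"wx": 0,"wy": 0,"wz": -24,"gripper": 1},{"tx": -34.8,"ty": 31.4,"tz": -2,"wx": 0,"wy": 0,"wz": -30,"gripper": 1},{"tx": -34.8,"ty": 31.4,"tz": -2,"wx": 0,"wy": 0,"wz": -30,"gripper": 1}]}}

```text
t: 7.85
ee_pos: [0.5158, -0.0636, 0.2591]
tool_rot: [-0.001, 0.48, 0.877, 0.0]
force: [4.6, 0.6, -8.5]
grip_width: 0.0249
```

Request:
{"fn": "servo_tool", "kwargs": {"plan": [{"tx": -4.7,"ty": 8.2,"tz": 0,"wx": 0,"wy": 0,"wz": -6,"gripper": 1},{"tx": -8.6,"ty": 16.8,"tz": 0,"wx": 0,"wy": 0,"wz": -12,"gripper": 1},{"tx": -11.5,"ty": 25.8,"tz": 0,"wx": 0,"wy": 0,"wz": -18,"gripper": 1},{"tx": -13.6,"ty": 35.7,"tz": 0,"wx": 0,"wy": 0,"wz": -24.4,"gripper": 1},{"tx": -13.6,"ty": 35.7,"tz": 0,"wx": 0,"wy": 0,"wz": -24.4,"gripper": 1},{"tx": -13.6,"ty": 35.7,"tz": 0,"wx": 0,"wy": 0,"wz": -24.4,"gripper": 1}]}}

```text
t: 8.45
ee_pos: [0.5022, -0.0273, 0.2591]
tool_rot: [-0.002, 0.653, 0.757, 0.001]
force: [3.5, 5.0, -8.4]
grip_width: 0.025
```

```bash
python3 - <<'E'
from h import *
e=env.observe();print(e['t'],e['ee_pos'],e['force'],e['moment'],e['grip_width'])
M=vision.camera_model('wrist');im,d=snap('wrist','w5')
r=vision.mark_of('lens','wrist');print(r[:1])
r=vision.outline_of('board_mid','wrist')
im,d=snap('top','t5');cv2.imwrite('pics/t5c.png',cv2.resize(im[120:320,170:440],None,fx=2.4,fy=2.4,interpolation=cv2.INTER_CUBIC))
E
```

```text
8.45 [ 0.50216494 -0.02729874  0.25908944] [ 3.53347215  4.98081587 -8.42776908] [ 0.46579471 -0.8028279   0.25209357] 0.024967142010944868
[{'uv': [1.1, 188.2], 'p': 0.25}]
```

View pics/t5c.png

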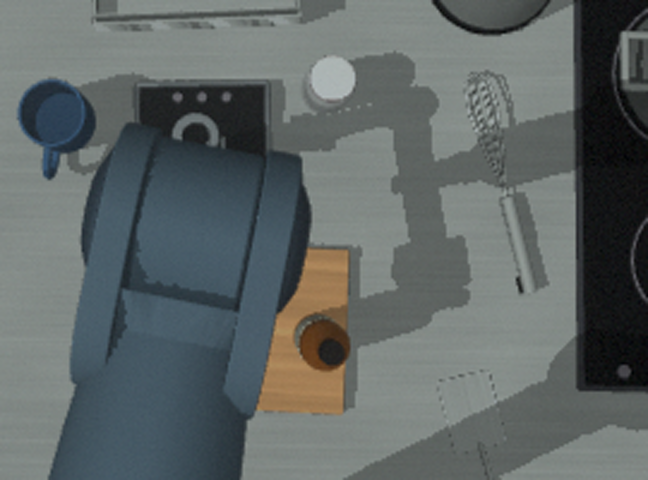

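View pics/w5.png

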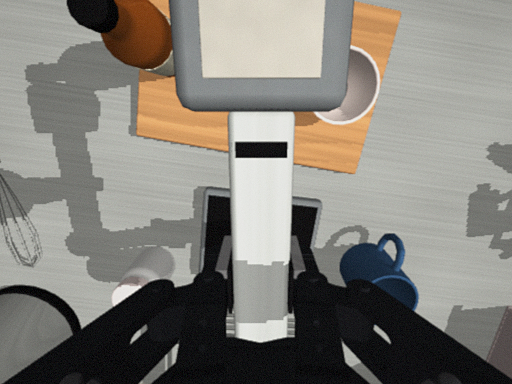

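Request:
{"fn": "servo_tool", "kwargs": {"plan": [{"tx": 0,"ty": 0,"tz": -1,"wx": 0,"wy": 0,"wz": 0,"gripper": 1},{"tx": 0,"ty": 0,"tz": -2,"wx": 0,"wy": 0,"wz": 0,"gripper": 1},{"tx": 0,"ty": 0,"tz": -3,"wx": 0,"wy": 0,"wz": 0,"gripper": 1},{"tx": 0,"ty": 0,"tz": -4,"wx": 0,"wy": 0,"wz": 0,"gripper": 1}]}}

```text
t: 9.05
ee_pos: [0.5022, -0.0274, 0.2569]
tool_rot: [-0.001, 0.653, 0.757, 0.001]
force: [0.5, 5.3, 2.4]
grip_width: 0.0249
```

Request:
{"fn": "servo_tool", "kwargs": {"plan": [{"tx": 0,"ty": 0,"tz": -1,"wx": 0,"wy": 0,"wz": 0,"gripper": 1},{"tx": 0,"ty": 0,"tz": -2,"wx": 0,"wy": 0,"wz": 0,"gripper": 1}]}}

```text
t: 9.25
ee_pos: [0.5022, -0.0275, 0.2559]
tool_rot: [-0.0, 0.653, 0.757, 0.002]
force: [-4.3, 5.2, 13.1]
grip_width: 0.0251
```

Request:
{"fn": "servo_tool", "kwargs": {"plan": [{"tx": 0,"ty": 0,"tz": -1,"wx": 0,"wy": 0,"wz": 0,"gripper": 1},{"tx": 0,"ty": 0,"tz": -1,"wx": 0,"wy": 0,"wz": 0,"gripper": 1}]}}

```text
t: 9.45
ee_pos: [0.5023, -0.0275, 0.2558]
tool_rot: [0.0, 0.653, 0.757, 0.002]
force: [-3.7, 4.5, 13.6]
grip_width: 0.0248
```

```bash
python3 - <<'E'
from h import *
im,d=snap('scene','s6');cv2.imwrite('pics/s6c.png',cv2.resize(im[150:230,245:325],None,fx=7,fy=7,interpolation=cv2.INTER_CUBIC))
E
```

```text
(no output)
```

View pics/s6c.png

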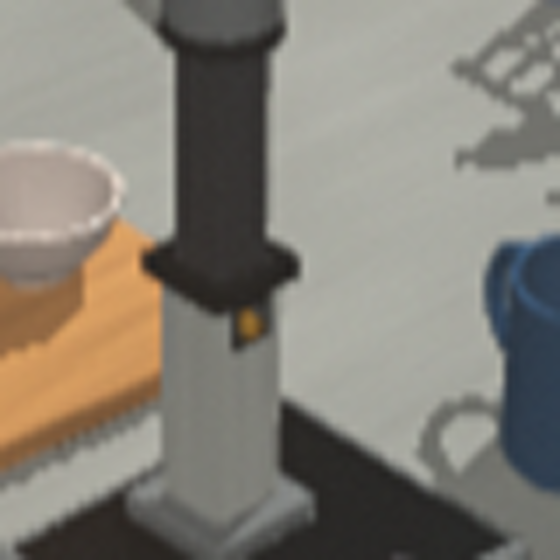

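Request:
{"fn": "servo_tool", "kwargs": {"plan": [{"tx": 0,"ty": 0,"tz": -1,"wx": 0,"wy": 0,"wz": 0,"gripper": 1},{"tx": 0,"ty": 0,"tz": -2,"wx": 0,"wy": 0,"wz": 0,"gripper": 1},{"tx": 0,"ty": 0,"tz": -2,"wx": 0,"wy": 0,"wz": 0,"gripper": 1}]}}

```text
t: 9.8
ee_pos: [0.5023, -0.0275, 0.2555]
tool_rot: [0.001, 0.653, 0.757, 0.002]
force: [-7.6, 4.7, 22.5]
grip_width: 0.025
```

Request:
{"fn": "servo_tool", "kwargs": {"plan": [{"tx": 0,"ty": 0,"tz": 2,"wx": 0,"wy": 0,"wz": 0,"gripper": 1},{"tx": 0,"ty": 0,"tz": 4,"wx": 0,"wy": 0,"wz": 0,"gripper": 1},{"tx": 0,"ty": 0,"tz": 4,"wx": 0,"wy": 0,"wz": 0,"gripper": 1}]}}

```text
t: 10.1
ee_pos: [0.5022, -0.0275, 0.2561]
tool_rot: [-0.001, 0.653, 0.757, 0.001]
force: [-0.1, 4.9, 3.2]
grip_width: 0.0249
```

Request:
{"fn": "servo_tool", "kwargs": {"plan": [{"tx": 0,"ty": 0,"tz": 0,"wx": 0,"wy": 0,"wz": 0,"gripper": 0},{"tx": 0,"ty": 0,"tz": 0,"wx": 0,"wy": 0,"wz": 0,"gripper": 0},{"tx": 0,"ty": 0,"tz": 0,"wx": 0,"wy": 0,"wz": 0,"gripper": 0},{"tx": 0,"ty": 0,"tz": 0,"wx": 0,"wy": 0,"wz": 0,"gripper": 0},{"tx": 0,"ty": 0,"tz": 0,"wx": 0,"wy": 0,"wz": 0,"gripper": 0},{"tx": 0,"ty": 0,"tz": 0,"wx": 0,"wy": 0,"wz": 0,"gripper": 0}]}}

```text
t: 10.7
ee_pos: [0.5025, -0.0293, 0.2549]
tool_rot: [-0.0, 0.654, 0.756, -0.0]
force: [0.3, -0.2, -0.5]
grip_width: 0.0856
```

Request:
{"fn": "servo_tool", "kwargs": {"plan": [{"tx": 0,"ty": 0,"tz": 25,"wx": 0,"wy": 0,"wz": 0,"gripper": 0},{"tx": 0,"ty": 0,"tz": 60,"wx": 0,"wy": 0,"wz": 0,"gripper": 0},{"tx": 0,"ty": 0,"tz": 90,"wx": 0,"wy": 0,"wz": 0,"gripper": 0},{"tx": 0,"ty": 40,"tz": 90,"wx": 0,"wy": 0,"wz": 0,"gripper": 0},{"tx": -10,"ty": 85,"tz": 90,"wx": 0,"wy": 0,"wz": 0,"gripper": 0},{"tx": -20,"ty": 130,"tz": 90,"wx": 0,"wy": 0,"wz": 0,"gripper": 0},{"tx": -30,"ty": 175,"tz": 90,"wx": 0,"wy": 0,"wz": 0,"gripper": 0},{"tx": -50,"ty": 215,"tz": 90,"wx": 0,"wy": 0,"wz": 0,"gripper": 0}]}}

```text
t: 11.5
ee_pos: [0.4525, 0.1877, 0.3447]
tool_rot: [-0.0, 0.654, 0.756, 0.0]
force: [0.7, -0.2, -0.1]
grip_width: 0.0855
```

Request:
{"fn": "servo_tool", "kwargs": {"plan": [{"tx": -20,"ty": 45,"tz": 0,"wx": 0,"wy": 0,"wz": 0,"gripper": 0},{"tx": -45,"ty": 85,"tz": 0,"wx": 0,"wy": 0,"wz": 0,"gripper": 0},{"tx": -75,"ty": 120,"tz": 0,"wx": 0,"wy": 0,"wz": 0,"gripper": 0},{"tx": -105,"ty": 155,"tz": 0,"wx": 0,"wy": 0,"wz": 0,"gripper": 0},{"tx": -105,"ty": 155,"tz": 0,"wx": 0,"wy": 0,"wz": 0,"gripper": 0}]}}

```text
t: 12.0
ee_pos: [0.344, 0.3442, 0.3451]
tool_rot: [-0.001, 0.651, 0.759, 0.0]
force: [0.8, -0.5, 1.1]
grip_width: 0.0858
```

```bash
python3 - <<'E'
from fit import *
print(env.observe()['t'],env.observe()['ee_pos'])
im,d=snap('top','t7');cv2.imwrite('pics/t7c.png',cv2.resize(im[120:320,170:440],None,fx=2.4,fy=2.4,interpolation=cv2.INTER_CUBIC))
r=vision.outline_of('camera_arm','top');print(r[0]['p'],r[0]['box'])
m=r[0]['mask'];np.save('pics/m7.npy',m)
p,dd,a,w=fit(vision.camera_model('top'),m,'top',.289,.29,(.592,-.0155),(-.2,-.028),.04,.15)
print(p,dd,a%360,w, 'lens',p+.2*dd)
s=vision.mark_of('lens','top');print(s[:1])
im,d=snap('scene','s7');cv2.imwrite('pics/s7c.png',cv2.resize(im[60:300,120:370],None,fx=2.5,fy=2.5,interpolation=cv2.INTER_CUBIC))
E
```

```text
12.0 [0.34401844 0.34416417 0.3451169 ]
0.83 [261.8, 225.4, 35.9, 109.0]
[ 0.59188744 -0.01470234] [-0.98776955 -0.15592087] 188.97020744250938 0.025308332171292046 lens [ 0.39433353 -0.04588651]
[{'uv': [265.8, 261.0], 'p': 0.72}]
```

View pics/t7c.png

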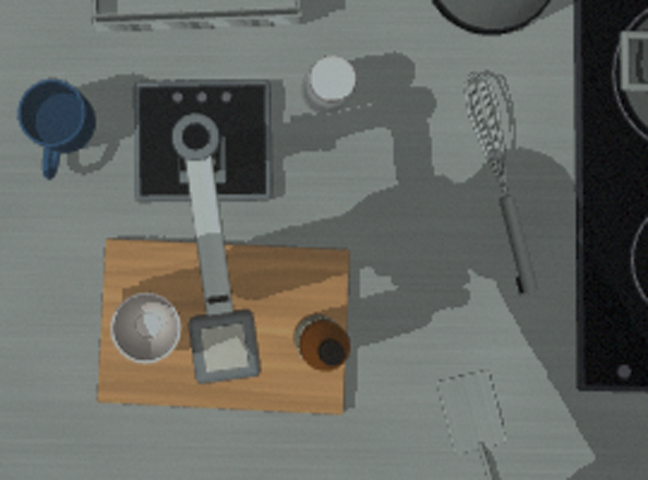

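View pics/s7c.png

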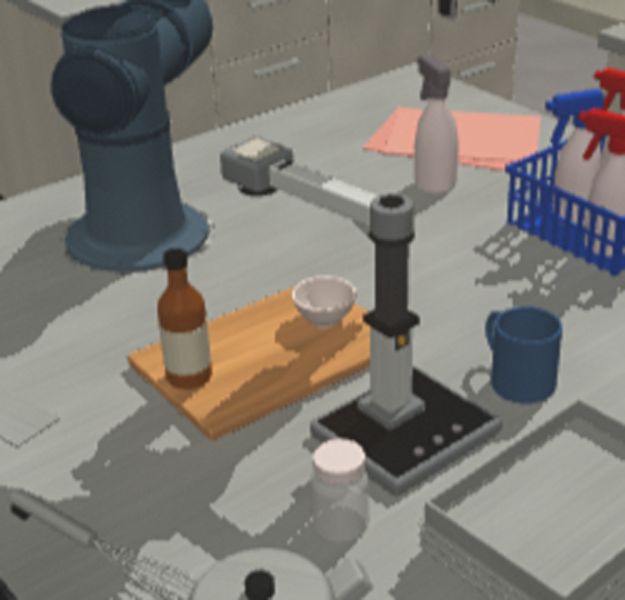

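```bash
python3 - <<'E'
from h import *
m=np.load('pics/m7.npy').astype(np.uint8)
print(atz('top',(225/2.4+170,347/2.4+120),.295))
e=env.observe();print(e['t'],e['force'],e['dq'].round(3))
env.job_done()
E
```

```text
[ 0.39641775 -0.04575774  0.295     ]
12.2 [ 0.4220659  -0.06808055 -0.37121479] [-0.02   0.002 -0.001  0.001  0.001  0.003]
the job is handed in; nothing more can be done
```

I pulled the column up to its stop, swung the camera arm round to bring the lens over the board, let go, moved the robot clear and handed the job in at about 12 s.

- **Lock:** the brass button shows in its hole. Pressing down with about 22 N moved the tool only about 0.3 mm at the end, so the column holds. The networks did not report the lock button in either picture where I queried it, so this rests on the pictures and the press test.
- **Lens position:** the last top view puts the lens at about (0.394, -0.046) m from the beam fit, or (0.396, -0.046) m from the head's centre. The board's middle measures (0.392, -0.044) m, so the lens is about 3 to 5 mm off.
- **Other things:** the oil bottle, bowl, mug, jar and whisk look unmoved in the before and after pictures. The gripper is open and touching nothing.

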